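# Clear three bottles, fetch the locating pin, put the bottles on their pads

### The arm

A 6-joint arm with a two-finger parallel gripper is mounted at the origin on a cart in front of the work surface, level with it; the furniture and walls round the work are solid. World frame = base frame: x ahead of the robot, y to its left, z up, the work surface at z = 0. Lengths are in m, angles in rad, forces in N, time in s.
With the tool pointing down it reaches from about 0.325 to 0.85 m from the base axis. Payload 4.4 kg.
Tool frame: the origin (TCP) lies between the finger pads; the fingertips stand robot.tips_ahead ahead of it and the grasp point (between the pads) lies 6 mm ahead of it (robot.tips_ahead is the distance from the TCP to the fingertips, in m); z points along the fingers, y is the line along which they close (so a half turn about z gives the same grasp; the last joint's range is limited). The gripper opens to 94 mm and grips with 3 to 60 N. Pads are 16 mm wide; open, the fingers measure 119 mm over their backs; the gripper's body (75 mm by 177 mm) begins 78 mm behind the grasp point.
Start: joints at [-1.395, 0.207, 1.542, -0, 1.393, -0.15], TCP at [0.184, -0.545, 0.23] pointing down, gripper open.
Joint ranges: [-2.73, 2.73], [-0.86, 2.22], [0.23, 2.46], [-1.11, 4.25], [0.08, 2.63], [-2.82, 2.82]. Speed limits (rad/s): [2.79, 2.79, 3.14, 3.14, 3.14, 3.14].

### API

Orientations are given as a unit quaternion [x, y, z, w].
In Python, from cell import telemetry, imaging, hand_in, robot gives the robot as it stands. The module is installed in compiled form; this text tells all that it offers.
- The arm moves only by the tool carry_out, never from a script. Its argument "series" is one flat list of numbers, 7 for each row, row after row: the opening, from -1 (shut) to 1 (fully open), then the shift along the tool's x, y, z in units of 50 mm (1.0 is 50 mm), then the turn, a rotation vector about the tool's x, y, z in units of 6 degrees (1.0 is 6 degrees). A call has 1 to 10 rows; each row is the pose to reach, as a shift and turn from the pose commanded when the call began, along the tool's axes at that moment; what a row does not reach only later rows make up. A row lasts 1/8 s, in which the tool goes at most 62.5 mm and 10.7 degrees, less where a joint would pass 70% of its speed; a pose out of reach is approached as far as the arm can. A call with a gripper value outside its range is refused whole. The fingers move at their own pace and stop on an object; "squeeze" is the grip in N (left out, the last holds). Time passes only in rows, so rows that repeat a pose let the fingers close. It gives the time, the measured TCP pose, the force, the opening and the grip force at its end, in the units of the state.
- telemetry.sense(): the state, without advancing time (a new reading comes with each control period).
- imaging.snapshot(name): name is "scene" or "side" or "wrist"; returns a dict with "frame" (480x640x3 uint8, red, green, blue), "z_map" (480x640 float32, m along the optical axis (not along the pixel's ray), 0 where there is no reading), "fovy" (degrees; the focal length in pixels is half the picture's height over the tangent of half this angle, whatever the lens; pixels are square), "cx", "cy" (the principal point, pixels), "R" (3x3) and "t" (3): a world point X has camera coordinates R X + t; the wrist camera has in their place "T_tool_cam" (4x4, takes a point from camera to tool coordinates, whose origin is the TCP and whose axes are the flange's). Camera axes: x right, y down, z forward; pixel columns grow to the right and rows downward; lengths in m; the calibration is good to about 2 mm. A picture is of the moment at which its call begins: read the wrist's pose just before it.
- hand_in(): hands the job in; it is judged then, once.
Trained networks look in a picture, given as the dict that the camera call returned (one of the last four; its "shot" number tells which), for a name from the list of things; names that differ only in an ending like _2 or _b are one class to them, and where a whole thing is asked for, a point or a joint stands for the part that bears it (a point fixed in the world has none). Each returns a list of dicts, best first, with "score" (0 to 1); they miss things now and then, are a little off and sometimes report something else, mostly with a low value. They report only what shows in the picture. A call takes as long as a camera call.
- imaging.spot_in(picture, query): "at" ([column, row] in pixels, amid what is visible of it).
The state is a dict: "clock": time; "joints": joint angles; "dq": joint speeds; "effort": joint torques, N m; "position": TCP position; "ee_rot": TCP orientation; "contact_force": force on the tool from outside, world axes, zero at the start; "ft_torque": the same for the moment, N m; "width": finger opening in m; "grip_force": force on a finger pad.
Only numpy, scipy, OpenCV 4.12 (cv2) and the standard library are available. Lean on these libraries where they do the work, as an engineer would, in place of code of your own. Each camera call takes 0.05 s, during which the arm holds its last target. There are 200 camera calls.

### The job

The three bottles crowd the steel block that holds the locating pin with the blue knob: first stand all three upright on the grey side mat, then draw the pin up out of its block and stand it foot down in the aluminium cup while they wait there. Then stand each bottle upright in the middle of the pad of its own colour round the block: the teal bottle on the teal pad, the yellow-spouted dropper on the yellow pad and the white pump bottle on the white pad. Never tip a bottle over, and leave the reel, the tin and the tape where they are.

Things in the scene. Friction and masses are not known exactly. Their poses are not given: they have to be found in the camera images.
- teal_bottle: loose small teal bottle with a pale straight cap, 106 mm tall; body 30 mm across up to 74 mm, cap 21 mm across above. 70 g. Origin: centre of its underside, z up its axis. Round: grip it at any yaw, by the body or the top part; keep its top off the palm. Starts on any of the three pads. Its own pad is the teal one.
- drop_bottle: loose milky white dropper bottle with a yellow spout, 96 mm tall; straight body 34 mm across up to about 45 mm, then a shoulder up to 64 mm, spout 16 mm across and narrower above. 60 g. Origin: centre of its underside, z up its axis. Round: grip it at any yaw, by the body or the top part; keep its top off the palm. Starts on any of the three pads. Its own pad is the yellow one.
- pump_bottle: loose white pump bottle with a clear cap that shows a peach-coloured nozzle, the tallest, 123 mm; body 40 mm across up to about 80 mm, shoulder to 96 mm, cap 34 mm across. 120 g. Origin: centre of its underside, z up its axis. Round: grip it at any yaw, by the body or the top part; keep its top off the palm. Starts on any of the three pads. Its own pad is the white one.
- pin: loose steel locating pin with a blue knurled knob, 60 g: shaft 14 mm across, 40 mm long, chamfered foot; knob above it 26 mm across, 16 mm tall; 56 mm in all. Origin: centre of the foot, z up. At the start it stands fully home in the block, foot at worktop height, knob 40 to 56 mm up. Only its weight holds it; it must rise 40 mm straight up to come free. Its yaw is that of the block.
- bush_block: dark steel block, fixed, 46 mm square, 40 mm tall, with a 15.2 mm upright bore right through its middle that holds the pin. Origin: centre of its underside; x and y along its sides. The pads and bottles stand round it.
- pin_cup: round aluminium cup, fixed to the worktop: outside 44 mm across with a 64 mm foot flange 4 mm thick, 45 mm tall, open at the top, bore 36 mm across, inner floor 5 mm above the worktop. The pin stands loosely in it, a little leaning perhaps, its knob partly above the rim. Origin: centre of its underside.
- side_mat: grey flat rectangular side mat, 210 x 110 mm, 3 mm thick, fixed, with a darker stripe at each short end. Origin: centre of its underside on the worktop; x along its long side, y along its short side. On the left or the right of the block, the cup being on the other side.
- pad_teal: Flat round pad, 60 mm across, 3 mm thick, fixed to the worktop. Origin: centre of its underside on the worktop. One of three pads round the pin's block, 58 to 61 mm from the pin's axis: one on the robot's side, one at the left and one at the right; which is where varies. Teal.
- pad_yellow: Flat round pad, 60 mm across, 3 mm thick, fixed to the worktop. Origin: centre of its underside on the worktop. One of three pads round the pin's block, 58 to 61 mm from the pin's axis: one on the robot's side, one at the left and one at the right; which is where varies. Yellow.
- pad_white: Flat round pad, 60 mm across, 3 mm thick, fixed to the worktop. Origin: centre of its underside on the worktop. One of three pads round the pin's block, 58 to 61 mm from the pin's axis: one on the robot's side, one at the left and one at the right; which is where varies. White.
- solder_reel: bystander: blue-flanged reel, 52 mm across, 40 mm tall, behind the work. Origin: centre of its underside.
- flux_tin: bystander: small round white tin, 44 mm across, 20 mm tall, behind the work. Origin: centre of its underside.
- tape_1: bystander: roll of cream masking tape lying flat, 104 mm across, 25 mm tall, behind and left of the work. Origin: centre of its underside.

How it is judged:
On the way, in this order (a step that is already met when the one before it is completed fails the run):
1. all three bottles stand upright and released on the side mat, the pin still fully home in its block (angle between each of teal_bottle, drop_bottle, pump_bottle's own z axis and vertical below 0.15 rad and height (world z) of each of teal_bottle, drop_bottle, pump_bottle below 0.012 m and linear speed of each of teal_bottle, drop_bottle, pump_bottle below 0.02 m/s and contact force between the fingers and teal_bottle below 0.2 N and x of teal_bottle in the frame of side_mat between -0.105 and 0.105 m and y of teal_bottle in the frame of side_mat between -0.055 and 0.055 m and contact force between the fingers and drop_bottle below 0.2 N and x of drop_bottle in the frame of side_mat between -0.105 and 0.105 m and y of drop_bottle in the frame of side_mat between -0.055 and 0.055 m and contact force between the fingers and pump_bottle below 0.2 N and x of pump_bottle in the frame of side_mat between -0.105 and 0.105 m and y of pump_bottle in the frame of side_mat between -0.055 and 0.055 m and distance of pin from where it was at the start of the episode below 0.008 m), for 0.2 s.
2. the pin stands foot down in the cup, released, while all three bottles still stand on the side mat (horizontal distance between pin and pin_cup below 0.018 m and height (world z) of pin below 0.015 m and angle between pin's own z axis and vertical below 0.6 rad and linear speed of each of pin, teal_bottle, drop_bottle, pump_bottle below 0.02 m/s and contact force between the fingers and pin below 0.2 N and angle between each of teal_bottle, drop_bottle, pump_bottle's own z axis and vertical below 0.15 rad and height (world z) of each of teal_bottle, drop_bottle, pump_bottle below 0.012 m and contact force between the fingers and teal_bottle below 0.2 N and x of teal_bottle in the frame of side_mat between -0.105 and 0.105 m and y of teal_bottle in the frame of side_mat between -0.055 and 0.055 m and contact force between the fingers and drop_bottle below 0.2 N and x of drop_bottle in the frame of side_mat between -0.105 and 0.105 m and y of drop_bottle in the frame of side_mat between -0.055 and 0.055 m and contact force between the fingers and pump_bottle below 0.2 N and x of pump_bottle in the frame of side_mat between -0.105 and 0.105 m and y of pump_bottle in the frame of side_mat between -0.055 and 0.055 m), for 0.2 s.
At the end, for the whole second after the job is handed in: Pin foot down in the cup (foot within 18 mm of its axis, under 15 mm above the worktop, leaning under 0.6 rad); teal bottle on teal pad, dropper on yellow, pump bottle on white, each within 15 mm of the pad centre, upright within 0.15 rad; all released and at rest (horizontal distance between pin and pin_cup below 0.018 m and height (world z) of pin below 0.015 m and angle between pin's own z axis and vertical below 0.6 rad and linear speed of each of pin, teal_bottle, drop_bottle, pump_bottle below 0.02 m/s and contact force between the fingers and pin below 0.2 N and horizontal distance between teal_bottle and pad_teal below 0.015 m and angle between each of teal_bottle, drop_bottle, pump_bottle's own z axis and vertical below 0.15 rad and height (world z) of each of teal_bottle, drop_bottle, pump_bottle below 0.008 m and contact force between the fingers and teal_bottle below 0.2 N and horizontal distance between drop_bottle and pad_yellow below 0.015 m and contact force between the fingers and drop_bottle below 0.2 N and horizontal distance between pump_bottle and pad_white below 0.015 m and contact force between the fingers and pump_bottle below 0.2 N); the robot touches nothing.
It fails at once if the reel, the tin or the tape is moved by more than 15 mm (distance of any of solder_reel, flux_tin, tape_1 from where it was at the start of the episode above 0.015 m).
It fails at once if a bottle is tipped over (more than 0.7 rad) (angle between any of teal_bottle, drop_bottle, pump_bottle's own z axis and vertical above 0.7 rad).
It also fails if it takes over 147 s, if anything falls off the work surface, if the arm or the gripper's body presses on something with over 40 N, if the wrist force passes 120 N, or if a joint passes its speed limit or range.

## Working session

There is one attempt and no reset: what is moved stays moved. The work goes in short steps, Python scripts to look and compute and a tool call to move; the robot and the scene stay as the last step left them, time stands still between calls to the robot, and variables do not carry over. Pictures are saved under pics/ and viewed, at most 14 in all, crops included, and the job is handed in when it is done.

Besides the shell and the picture viewer there is one more tool, called after "Call:" in YAML: its name, and indented under it one key for each argument. carry_out: Moves the arm, as the interface text tells. Its arguments: {"type":"object","properties":{"series":{"type":"array"},"squeeze":{"type":"number"}},"required":["series"]}

```bash
mkdir -p pics; cat > h.py <<'E'
import numpy as np, cv2
from cell import telemetry, imaging, hand_in, robot
def world(p,u,v,z=None):
    f=240/np.tan(np.radians(p["fovy"])/2)
    ray=np.array([(u-p["cx"])/f,(v-p["cy"])/f,1.0]); R=np.array(p["R"]);t=np.array(p["t"])
    o=-R.T@t; d=R.T@ray
    if z is None: return o+d*p["z_map"][int(round(v)),int(round(u))]
    return o+d*(z-o[2])/d[2]
def save(p,n): cv2.imwrite(f"pics/{n}.png",cv2.cvtColor(p["frame"],cv2.COLOR_RGB2BGR))
E
python3 - <<'E'
from h import *
s=telemetry.sense(); print({k:np.round(s[k],3) for k in("clock","position","ee_rot","width")},robot.tips_ahead)
for c in("scene","side"):
    p=imaging.snapshot(c); save(p,c+"0")
    print(c,-np.array(p["R"]).T@np.array(p["t"]))
    for n in "teal_bottle drop_bottle pump_bottle pin bush_block pin_cup side_mat pad_teal pad_yellow pad_white solder_reel flux_tin tape_1".split():
        for r in imaging.spot_in(p,n)[:2]:
            print(n,np.round(r["at"],0),round(r["score"],2),np.round(world(p,*r["at"]),3))
E
```

```text
{'clock': np.float64(0.0), 'position': array([ 0.184, -0.544,  0.229]), 'ee_rot': array([ 0.987,  0.162, -0.   , -0.001]), 'width': np.float64(0.094)} 0.025
scene [-0.23393133 -0.41074279  0.97633279]
teal_bottle [315. 247.] 0.7 [ 0.521 -0.028  0.05 ]
pump_bottle [274. 245.] 0.84 [0.462 0.033 0.09 ]
pin [288. 236.] 0.61 [0.525 0.035 0.054]
pin [273. 272.] 0.56 [0.455 0.037 0.012]
bush_block [293. 248.] 0.72 [0.51  0.018 0.039]
pin_cup [263. 221.] 0.21 [0.535 0.101 0.062]
side_mat [393. 333.] 0.82 [ 0.42  -0.241  0.004]
pad_teal [274. 274.] 0.76 [0.456 0.037 0.002]
pad_yellow [259. 238.] 0.57 [0.536 0.118 0.   ]
pad_white [314. 262.] 0.67 [ 0.518 -0.025  0.005]
pad_white [267. 222.] 0.44 [0.535 0.092 0.064]
solder_reel [264. 220.] 0.29 [0.535 0.097 0.068]
side [0.1499585  0.34617206 0.82770205]
drop_bottle [285. 268.] 0.75 [0.531 0.106 0.052]
pump_bottle [336. 270.] 0.84 [0.459 0.058 0.09 ]
pin [316. 248.] 0.71 [0.529 0.044 0.054]
pin [284. 284.] 0.61 [0.533 0.111 0.002]
bush_block [313. 260.] 0.83 [0.52  0.056 0.041]
pin_cup [253. 351.] 0.57 [0.449 0.228 0.048]
side_mat [468. 222.] 0.58 [ 0.423 -0.233  0.002]
pad_teal [339. 296.] 0.6 [0.454 0.053 0.005]
pad_yellow [291. 282.] 0.92 [0.528 0.1   0.002]
pad_white [352. 246.] 0.73 [ 0.518 -0.032 -0.001]
solder_reel [336. 168.] 0.67 [ 0.651 -0.104  0.041]
flux_tin [281. 195.] 0.78 [0.678 0.007 0.018]
flux_tin [467. 219.] 0.53 [ 0.427 -0.234  0.005]
tape_1 [212. 236.] 0.63 [0.694 0.153 0.001]
```

View pics/scene0.png

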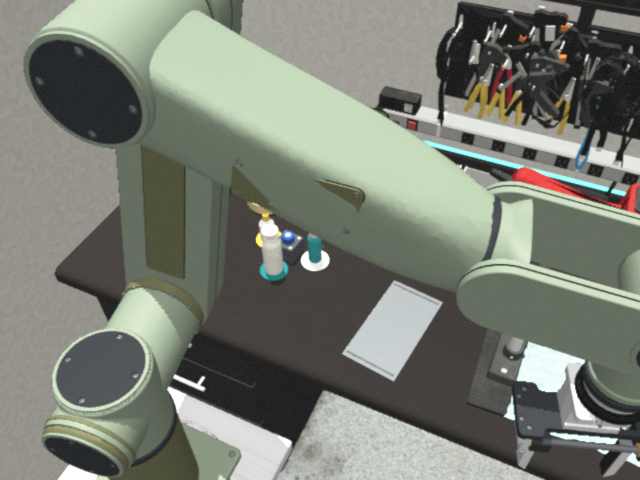

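View pics/side0.png

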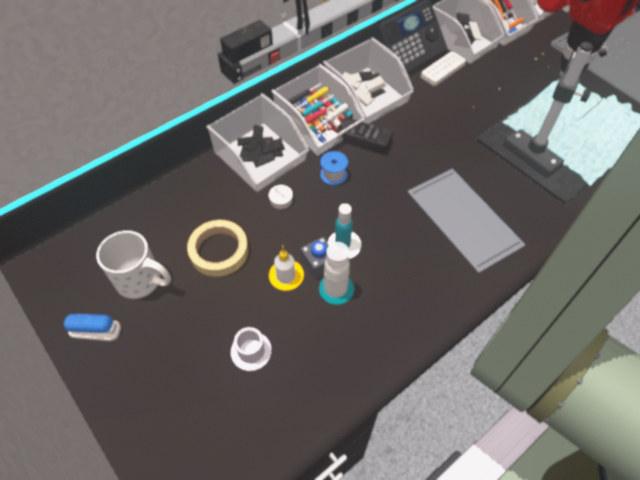

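The three bottles stand around the block: pump on the teal pad (side view 336,270), teal on white (345,235), dropper on yellow (285,268). The cup is at (250,348) and the mat at (467,218). Next I'll get a rough mat pose and the wrist-camera geometry.

```bash
cat >> h.py <<'E'
from scipy.spatial.transform import Rotation as Ro
def cloud(p):
    f=240/np.tan(np.radians(p["fovy"])/2); v,u=np.mgrid[0:480,0:640]; z=p["z_map"]
    C=np.stack([(u-p["cx"])/f*z,(v-p["cy"])/f*z,z],-1).astype(float)
    if "R" in p: W=(C-np.array(p["t"]))@np.array(p["R"])
    else:
        T=np.array(p["T_tool_cam"]); W=(C@T[:3,:3].T+T[:3,3])@p["Rt"].T+p["pt"]
    W[z<=0]=np.nan; return W
def wrist():
    s=telemetry.sense(); p=imaging.snapshot("wrist"); p["pt"]=np.array(s["position"]); p["Rt"]=Ro.from_quat(s["ee_rot"]).as_matrix()
    p["R"]=(p["Rt"]@np.array(p["T_tool_cam"])[:3,:3]).T; c=p["Rt"]@np.array(p["T_tool_cam"])[:3,3]+p["pt"]; p["t"]=-p["R"]@c
    return p
def move(pos,yaw):
    "shift (50 mm) and turn (6 deg) from here to a downward pose with tool x at world yaw"
    s=telemetry.sense(); R=Ro.from_quat(s["ee_rot"]); G=Ro.from_euler("z",yaw)*Ro.from_euler("x",np.pi)
    print("shift",np.round(R.inv().apply(np.array(pos)-s["position"])/.05,3),"turn",np.round((R.inv()*G).as_rotvec()/np.radians(6),3),"at",np.round(s["position"],4),"w",round(float(s["width"]),4),"t",round(float(s["clock"]),2))
E
python3 - <<'E'
from h import *
p=imaging.snapshot("side"); W=cloud(p); hsv=cv2.cvtColor(p["frame"],cv2.COLOR_RGB2HSV)
m=(abs(W[...,2]-.003)<.006)&(hsv[...,2]>90)&(hsv[...,1]<70)&(np.hypot(W[...,0]-.42,W[...,1]+.237)<.14)
q=W[m][:,:2].astype(np.float32)*1000; print(m.sum(),cv2.minAreaRect(q), np.round(cv2.boxPoints(cv2.minAreaRect(q))))
w=imaging.snapshot("wrist"); print(np.round(w["T_tool_cam"],3),w["fovy"])
move([.42,-.05,.45],0)
E
```

```text
5730 ((436.08575439453125, -237.70928955078125), (117.27324676513672, 216.09683227539062), 82.21676635742188) [[ 321. -281.]
 [ 535. -310.]
 [ 551. -194.]
 [ 337. -165.]]
[[ 0.001 -0.972 -0.236  0.068]
 [ 1.     0.001  0.    -0.   ]
 [ 0.    -0.236  0.972 -0.154]
 [ 0.     0.     0.     1.   ]] 70.27547379296782
shift [ 7.638 -7.864 -4.391] turn [-1.000e-03 -0.000e+00  3.111e+00] at [ 0.184  -0.5447  0.2304] w 0.0939 t 1.5
```

Call:
carry_out:
  series: [1,0.5,-0.4,-1,0,0,0.5,1,1.3,-1.1,-1.6,0,0,1,1,2.2,-1.8,-2.0,0,0,1.5,1,3.1,-2.5,-2.4,0,0,2,1,4,-3.2,-2.4,0,0,2.5,1,4.9,-3.9,-2.4,0,0,3.11,1,5.8,-4.6,-2.4,0,0,3.11,1,6.7,-5.4,-2.4,0,0,3.11,1,7.6,-6.1,-2.4,0,0,3.11,1,8.5,-6.8,-2.4,0,0,3.11]

```text
clock: 2.75
position: [0.4786, -0.0849, 0.3508]
ee_rot: [1.0, 0.0, 0.001, 0.0]
contact_force: [0.2, 0.1, 0.5]
width: 0.094
grip_force: 0.0
```

```bash
python3 -c "
from h import *
move([.52,-.02,.35],0)"
```

```text
shift [ 0.827 -1.298  0.016] turn [ 0.006 -0.01   0.002] at [ 0.4786 -0.0849  0.3508] w 0.094 t 2.75
```

Call:
carry_out:
  series: [1,0.5,-0.6,0,0,0,0,1,0.83,-1.3,0,0,0,0,1,0.83,-1.3,0,0,0,0]

```text
clock: 3.12
position: [0.5199, -0.0196, 0.3502]
ee_rot: [1.0, 0.002, -0.0, -0.0]
contact_force: [-0.1, -0.2, -0.5]
width: 0.0938
grip_force: 0.0
```

```bash
cat > look.py <<'E'
from h import *
import sys
p=wrist(); save(p,sys.argv[1])
for n in "teal_bottle drop_bottle pump_bottle pin bush_block pin_cup side_mat pad_teal pad_yellow pad_white".split():
    for r in imaging.spot_in(p,n)[:1]: print(n,np.round(r["at"],0),round(r["score"],2),np.round(world(p,*r["at"]),3))
W=cloud(p); hsv=cv2.cvtColor(p["frame"],cv2.COLOR_RGB2HSV); np.savez("c.npz",W=W,hsv=hsv)
X,Y,Z=np.moveaxis(W,-1,0)
# mat
m=(abs(Z-.003)<.006)&(hsv[...,2]>90)&(hsv[...,1]<70)&(np.hypot(X-.43,Y+.238)<.13)
print("mat",cv2.minAreaRect((W[m][:,:2]*1000).astype(np.float32)))
# slices above z
for lo,hi in((.08,.14),(.06,.14),(.048,.058),(.036,.05),(.03,.1)):
    m=((Z>lo)&(Z<hi)&(X>.3)&(X<.6)&(Y>-.35)&(Y<.3)).astype(np.uint8)
    k,l=cv2.connectedComponents(m)
    for i in range(1,k):
        if (l==i).sum()>25:
            q=W[l==i]; print(lo,hi,len(q),"mid",np.round((q.min(0)+q.max(0))/2*1000),"size",np.round(np.ptp(q,0)*1000))
E
python3 look.py w0
```

```text
teal_bottle [322. 201.] 0.61 [ 0.541 -0.02   0.11 ]
drop_bottle [236. 192.] 0.62 [0.546 0.09  0.063]
pump_bottle [269. 251.] 0.74 [0.484 0.041 0.124]
pin [277. 205.] 0.76 [0.528 0.04  0.057]
bush_block [286. 195.] 0.9 [0.54  0.029 0.041]
pin_cup [159. 240.] 0.61 [0.477 0.206 0.045]
side_mat [471. 244.] 0.82 [ 0.463 -0.247  0.002]
pad_teal [288. 231.] 0.56 [0.485 0.031 0.012]
pad_yellow [252. 181.] 0.89 [0.556 0.082 0.003]
pad_white [333. 196.] 0.71 [ 0.54  -0.034  0.051]
mat ((437.596923828125, -238.2140350341797), (113.99231719970703, 208.33169555664062), 82.57544708251953)
0.08 0.14 275 mid [535. -21.  96.] size [19. 20. 31.]
0.08 0.14 970 mid [474.  46. 104.] size [37. 39. 47.]
0.06 0.14 195 mid [544.  97.  81.] size [21. 19. 41.]
0.06 0.14 437 mid [536. -21.  86.] size [24. 28. 50.]
0.06 0.14 1083 mid [474.  46.  94.] size [37. 39. 67.]
0.048 0.058 240 mid [545.  98.  53.] size [32. 32. 10.]
0.048 0.058 312 mid [529.  38.  53.] size [26. 25. 10.]
0.048 0.058 51 mid [481.  43.  53.] size [25. 35.  9.]
0.036 0.05 63 mid [547.  91.  43.] size [29. 18. 13.]
0.036 0.05 829 mid [529.  38.  43.] size [50. 50. 14.]
0.036 0.05 423 mid [471. 223.  42.] size [42. 44. 11.]
0.036 0.05 65 mid [482.  42.  43.] size [23. 31. 14.]
0.03 0.1 563 mid [545.  98.  65.] size [32. 32. 69.]
0.03 0.1 1167 mid [529.  38.  45.] size [50. 50. 29.]
0.03 0.1 234 mid [536. -21.  65.] size [25. 28. 68.]
0.03 0.1 548 mid [471. 223.  39.] size [42. 44. 17.]
0.03 0.1 457 mid [478.  45.  65.] size [31. 38. 69.]
```

View pics/w0.png

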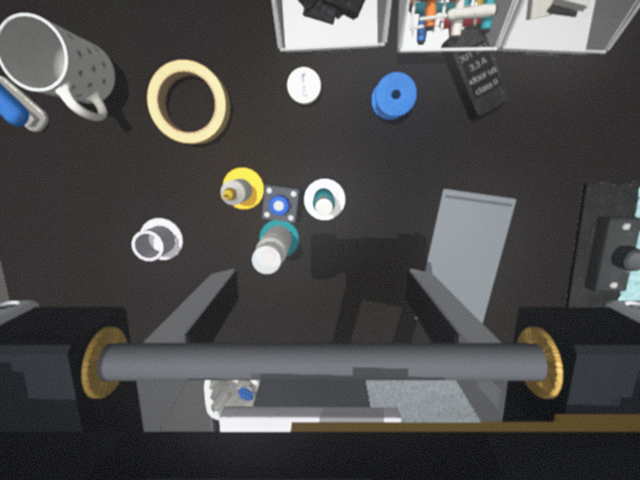

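```bash
python3 - <<'E'
from h import *
d=np.load("c.npz");W=d["W"];hsv=d["hsv"];X,Y,Z=np.moveaxis(W,-1,0)
def rep(n,m):
    q=(W[m][:,:2]*1000).astype(np.float32); print(n,len(q),np.round(cv2.minEnclosingCircle(q)[0],1),np.round(cv2.minEnclosingCircle(q)[1],1),np.round(np.median(W[m][:,2])*1000,1),cv2.minAreaRect(q)[1:])
near=lambda x,y,r:np.hypot(X-x,Y-y)<r
rep("pump top",near(.474,.046,.03)&(Z>.117))
rep("teal top",near(.535,-.021,.03)&(Z>.1))
rep("drop sh",near(.545,.098,.03)&(Z>.045)&(Z<.056))
rep("drop tip",near(.545,.098,.03)&(Z>.085))
rep("pin",near(.529,.038,.03)&(Z>.053))
rep("block",near(.529,.038,.035)&(Z>.036)&(Z<.044))
rep("cup",near(.471,.223,.03)&(Z>.041))
h,s,v=np.moveaxis(hsv,-1,0); low=(abs(Z-.003)<.006)&(v>60)
rep("yellow",low&near(.53,.1,.05)&(h>15)&(h<40)&(s>120))
rep("teal",low&near(.475,.04,.05)&(h>80)&(h<100)&(s>100))
rep("white",low&near(.53,-.025,.045)&(s<60)&(v>120))
print(world(wrist(),0,0,0))
move([.474,.046,.20],0)
E
```

```text
pump top 648 [472.8  45.7] 17.2 122.9 ((33.196834564208984, 33.368797302246094), 31.77223014831543)
teal top 28343 [539.8 -21.3] 29.6 457.0 ((23.817710876464844, 59.004764556884766), 0.8343958854675293)
drop sh 203 [544.6  98.7] 16.7 53.3 ((31.686962127685547, 32.1002311706543), 66.3484115600586)
drop tip 11 [545.   98.1] 1.1 92.8 ((2.0845627784729004, 1.332379937171936), 41.337059020996094)
pin 29531 [534.6  36.7] 26.9 441.5 ((45.795570373535156, 41.008975982666016), 60.85146713256836)
block 813 [529.5  38. ] 31.6 40.0 ((45.94229507446289, 46.20453643798828), 82.72392272949219)
cup 319 [470.3 223.4] 22.5 44.6 ((43.03630065917969, 42.59696960449219), 78.63546752929688)
yellow 797 [545.5  96.5] 31.6 2.8 ((62.48733901977539, 55.29898452758789), 23.3583927154541)
teal 384 [470.5  45.2] 30.1 2.9 ((59.460418701171875, 45.0734977722168), 57.24044418334961)
white 926 [529.9 -23.1] 31.6 2.7 ((61.60406494140625, 61.862525939941406), 46.280113220214844)
[0.7878366  0.39608923 0.        ]
shift [-0.906 -1.359  3.01 ] turn [ 0.    -0.001 -0.006] at [ 0.5193 -0.022   0.3505] w 0.0942 t 3.73
```

Wrist view: pump top (268,255), teal cap (323,205), dropper (236,192), pin (279,206), cup (148,245), mat (470,250). The sizes match and the fixtures sit at about −7.3° yaw. Picking the pump first, by its body.

Call:
carry_out:
  series: [1,-0.45,-0.7,0.8,0,0,0.6,1,-0.93,-1.35,1.8,0,0,1.22,1,-0.93,-1.35,2.7,0,0,1.22,1,-0.93,-1.35,3.6,0,0,1.22,1,-0.93,-1.35,4.6,0,0,1.22,1,-0.93,-1.35,5.4,0,0,1.22,1,-0.93,-1.35,5.69,0,0,1.22,1,-0.93,-1.35,5.69,0,0,1.22,-1,-0.93,-1.35,5.69,0,0,1.22,-1,-0.93,-1.35,5.69,0,0,1.22]
  squeeze: 20

```text
clock: 4.97
position: [0.4745, 0.0458, 0.0677]
ee_rot: [0.998, -0.064, 0.002, 0.0]
contact_force: [0.6, -0.3, -0.1]
width: 0.0772
grip_force: 0.0
```

Call:
carry_out:
  series: [-1,0,0,0,0,0,0,-1,0,0,0,0,0,0,-1,0,0,0,0,0,0]

```text
clock: 5.35
position: [0.4729, 0.0459, 0.0661]
ee_rot: [0.998, -0.064, 0.0, -0.0]
contact_force: [0.5, -0.4, 0.8]
width: 0.0471
grip_force: 0.0
```

```bash
python3 -c "
from h import *
move([.373,-.230,.13],-.1275)"
```

```text
shift [-1.279  5.727 -1.278] turn [-0.    -0.002 -0.001] at [0.4729 0.0459 0.0661] w 0.0471 t 5.35
```

Call:
carry_out:
  series: [-1,0,0,0,0,0,0,-1,0,0,0,0,0,0,-1,0,0,-0.2,0,0,0,-1,0,0,-0.7,0,0,0,-1,0,0,-1.2,0,0,0]

```text
clock: 5.98
position: [0.4726, 0.0459, 0.1268]
ee_rot: [0.998, -0.064, -0.0, -0.0]
contact_force: [-0.5, 0.3, -0.9]
width: 0.0389
grip_force: 20.0
```

Call:
carry_out:
  series: [-1,-0.1,0.5,0,0,0,0,-1,-0.3,1.3,0,0,0,0,-1,-0.5,2.1,0,0,0,0,-1,-0.7,3,0,0,0,0,-1,-0.9,3.9,0,0,0,0,-1,-1.1,4.8,0,0,0,0,-1,-1.25,5.4,0,0,0,0,-1,-1.28,5.73,0,0,0,0,-1,-1.28,5.73,0,0,0,0]

```text
clock: 7.1
position: [0.373, -0.2307, 0.1262]
ee_rot: [0.998, -0.065, 0.0, -0.0]
contact_force: [-0.3, 0.1, -2.0]
width: 0.0387
grip_force: 20.0
```

```bash
python3 -c "
from h import *
move([.373,-.230,.0665],-.1275)"
```

```text
shift [-0.003 -0.014  1.195] turn [-0.001 -0.006 -0.018] at [ 0.373  -0.2307  0.1262] w 0.0387 t 7.1
```

Call:
carry_out:
  series: [-1,0,0,0.6,0,0,0,-1,0,0,1,0,0,0,-1,0,0,1.18,0,0,0,-1,0,0,1.18,0,0,0,0.2,0,0,1.18,0,0,0,0.5,0,0,1.18,0,0,0,0.5,0,0,1.18,0,0,0,0.5,0,0,0.6,0,0,0,0.5,0,0,-0.6,0,0,0,0.5,0,0,-1.8,0,0,0]

```text
clock: 8.35
position: [0.3724, -0.2298, 0.2174]
ee_rot: [0.998, -0.064, -0.0, -0.0]
contact_force: [1.2, -0.5, 0.1]
width: 0.0704
grip_force: 0.0
```

```bash
python3 - <<'E'
from h import *
W=np.load("c.npz")["W"];X,Y,Z=np.moveaxis(W,-1,0)
m=(np.hypot(X-.535,Y+.021)<.03)&(Z>.1)&(Z<.115); q=(W[m][:,:2]*1000).astype(np.float32); print(cv2.minEnclosingCircle(q),m.sum())
c=np.array(cv2.minEnclosingCircle(q)[0])/1000
move([*c,.2],-.1275);move([*c,.099],-.1275)
E
```

```text
((534.303466796875, -21.07903480529785), 9.968538284301758) 241
shift [ 2.679 -4.554  0.348] turn [-0.004  0.006 -0.004] at [ 0.3724 -0.2298  0.2174] w 0.0704 t 8.35
shift [ 2.68  -4.553  2.368] turn [-0.004  0.006 -0.004] at [ 0.3724 -0.2298  0.2174] w 0.0704 t 8.35
```

Call:
carry_out:
  series: [0.2,0.5,-0.85,0,0,0,0,0.2,1,-1.7,0,0,0,0,0.2,1.5,-2.55,0,0,0,0,0.2,2,-3.4,0,0,0,0,0.2,2.45,-4.2,0,0,0,0,0.2,2.68,-4.55,0.3,0,0,0,0.2,2.68,-4.55,0.9,0,0,0,0.2,2.68,-4.55,1.8,0,0,0,0.2,2.68,-4.55,2.36,0,0,0,0.2,2.68,-4.55,2.36,0,0,0]

```text
clock: 9.6
position: [0.5323, -0.0211, 0.0955]
ee_rot: [0.998, -0.064, -0.003, -0.0]
contact_force: [0.5, 0.5, 0.4]
width: 0.057
grip_force: 0.0
```

Call:
carry_out:
  series: [-1,0,0,0,0,0,0,-1,0,0,0,0,0,0,-1,0,0,0,0,0,0,-1,0,0,0,0,0,0,-1,0,0,0,0,0,0,-1,0,0,-0.1,0,0,0,-1,0,0,-0.5,0,0,0,-1,0,0,-1.2,0,0,0,-1,0,0,-1.8,0,0,0,-1,0,0,-1.8,0,0,0]

```text
clock: 10.85
position: [0.5366, -0.0219, 0.1905]
ee_rot: [0.998, -0.064, 0.003, 0.0]
contact_force: [-0.1, -0.2, -1.1]
width: 0.0214
grip_force: 18.2
```

```bash
python3 - <<'E'
from h import *
move([.4376,-.2382,.18],-.1275)
E
```

```text
shift [-1.415  4.543  0.204] turn [ 0.004 -0.056 -0.001] at [ 0.5366 -0.0219  0.1905] w 0.0214 t 10.85
```

Call:
carry_out:
  series: [-1,-0.2,0.5,0,0,0,0,-1,-0.45,1.4,0,0,0,0,-1,-0.7,2.3,0,0,0,0,-1,-1,3.2,0,0,0,0,-1,-1.25,4,0,0,0,0,-1,-1.4,4.5,0,0,0,0,-1,-1.41,4.54,0,0,0,0,-1,-1.41,4.54,0,0,0,0,-1,-1.41,4.54,0,0,0,0]

```text
clock: 11.98
position: [0.436, -0.2366, 0.1873]
ee_rot: [0.998, -0.063, -0.0, -0.0]
contact_force: [0.1, 0.1, -0.7]
width: 0.0213
grip_force: 18.2
```

```bash
python3 - <<'E'
from h import *
move([.4376,-.2382,.099],-.1275)
E
```

```text
shift [0.037 0.03  1.767] turn [-0.009  0.008  0.012] at [ 0.436  -0.2366  0.1873] w 0.0213 t 11.97
```

Call:
carry_out:
  series: [-1,0,0,0.7,0,0,0,-1,0,0,1.3,0,0,0,-1,0,0,1.65,0,0,0,-1,0,0,1.79,0,0,0,-1,0,0,1.79,0,0,0,-0.2,0,0,1.79,0,0,0,0,0,0,1.79,0,0,0,0,0,0,1.5,0,0,0,0,0,0,0.6,0,0,0,0,0,0,-0.6,0,0,0]

```text
clock: 13.22
position: [0.435, -0.237, 0.2187]
ee_rot: [0.998, -0.064, -0.001, -0.001]
contact_force: [0.8, -0.7, 0.7]
width: 0.0468
grip_force: 0.0
```

```bash
python3 - <<'E'
from h import *
p=wrist(); save(p,"w1")
for a in (1.44,-1.70): move([.5446,.0985,.18],a)
s=telemetry.sense(); print(s["joints"])
E
```

```text
shift [ 1.202 -7.003  0.944] turn [  0.159  -0.04  -14.968] at [ 0.4399 -0.2407  0.2292] w 0.0469 t 13.28
shift [ 1.202 -7.003  0.944] turn [-0.04  -0.159 15.016] at [ 0.4399 -0.2407  0.2292] w 0.0469 t 13.28
[-6.73532009e-01  3.96642758e-02  1.73086864e+00  9.86800300e-05
  1.35557348e+00  1.02473938e+00]
```

View pics/w1.png

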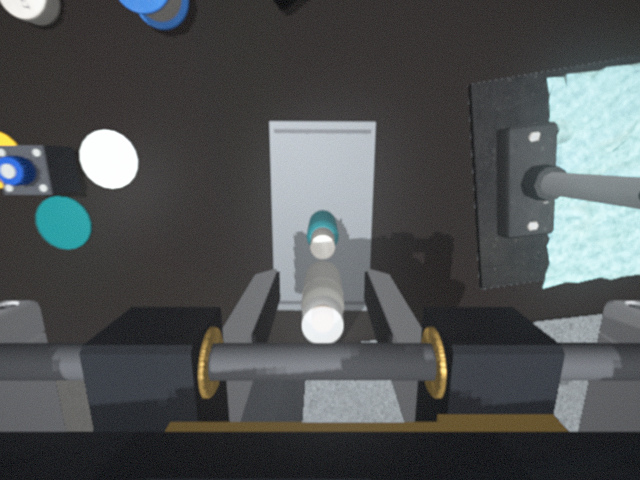

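Pump (322,325) and teal (322,243) both stand upright on the mat. The dropper is next, gripped tangentially.

Call:
carry_out:
  series: [0.2,0.1,-0.6,0,0,0,-1.6,0.2,0.2,-1.4,0,0,0,-3.2,0.2,0.35,-2.2,0,0,0,-4.8,0.2,0.5,-3,0,0,0,-6.4,0.2,0.65,-3.8,0,0,0,-8,0.2,0.8,-4.6,0,0,0,-9.6,0.2,0.95,-5.4,0,0,0,-11.2,0.2,1.05,-6.2,0,0,0,-12.8,0.2,1.2,-6.8,0,0,0,-14.4,0.2,1.2,-7,0,0,0,-15]

```text
clock: 14.52
position: [0.5407, 0.1036, 0.219]
ee_rot: [0.749, 0.662, 0.001, 0.0]
contact_force: [-0.5, -0.1, -0.4]
width: 0.0564
grip_force: 0.0
```

Call:
carry_out:
  series: [0.2,0,0,0,0,0,0,0.2,0,0,0,0,0,0]

```text
clock: 14.78
position: [0.5401, 0.1013, 0.2184]
ee_rot: [0.751, 0.66, 0.0, 0.0]
contact_force: [0.4, 0.4, 0.1]
width: 0.0566
grip_force: 0.0
```

```bash
python3 - <<'E'
from h import *
move([.5446,.0985,.042],1.4433)
E
```

```text
shift [-0.044  0.095  3.529] turn [ 0.007  0.002 -0.014] at [0.5401 0.1013 0.2184] w 0.0566 t 14.78
```

Call:
carry_out:
  series: [0.2,-0.04,0.1,0.6,0,0,0,0.2,-0.04,0.1,1.4,0,0,0,0.2,-0.04,0.1,2.2,0,0,0,0.2,-0.04,0.1,3,0,0,0,0.2,-0.04,0.1,3.5,0,0,0,0.2,-0.04,0.1,3.5,0,0,0,-1,-0.04,0.1,3.5,0,0,0,-1,-0.04,0.1,3.5,0,0,0,-1,-0.04,0.1,3.5,0,0,0,-1,-0.04,0.1,3.5,0,0,0]

```text
clock: 16.02
position: [0.5457, 0.0992, 0.0445]
ee_rot: [0.751, 0.661, 0.001, 0.001]
contact_force: [-1.3, -0.3, 6.3]
width: 0.0323
grip_force: 20.0
```

Call:
carry_out:
  series: [-1,0,0,0,0,0,0,-1,0,0,-0.1,0,0,0,-1,0,0,-0.6,0,0,0,-1,0,0,-1.4,0,0,0,-1,0,0,-2.2,0,0,0,-1,0,0,-2.8,0,0,0,-1,0,0,-2.8,0,0,0]

```text
clock: 16.9
position: [0.5467, 0.0993, 0.1858]
ee_rot: [0.751, 0.661, 0.003, 0.002]
contact_force: [-0.4, -0.6, -0.7]
width: 0.0327
grip_force: 20.0
```

```bash
python3 - <<'E'
from h import *
move([.502,-.2465,.18],-.1275)
E
```

```text
shift [-6.974 -0.008  0.109] turn [ 0.04  -0.056 15.   ] at [0.5467 0.0993 0.1858] w 0.0327 t 16.9
```

Call:
carry_out:
  series: [-1,-0.5,0,0,0,0,1.5,-1,-1.2,0,0,0,0,3,-1,-2,0,0,0,0,4.6,-1,-2.8,0,0,0,0,6.2,-1,-3.6,0,0,0,0,7.8,-1,-4.4,0,0,0,0,9.4,-1,-5.2,0,0,0,0,11,-1,-6,0,0,0,0,12.6,-1,-6.6,0,0,0,0,14.2,-1,-6.97,0,0,0,0,15]

```text
clock: 18.15
position: [0.4988, -0.2472, 0.1803]
ee_rot: [0.998, -0.066, -0.002, -0.001]
contact_force: [1.1, 0.3, -0.0]
width: 0.0325
grip_force: 20.0
```

Call:
carry_out:
  series: [-1,0,0,0,0,0,0,-1,0,0,0,0,0,0,-1,0,0,0,0,0,0]

```text
clock: 18.52
position: [0.5002, -0.2453, 0.1824]
ee_rot: [0.998, -0.063, -0.0, -0.0]
contact_force: [0.3, -0.1, -0.4]
width: 0.0327
grip_force: 20.0
```

```bash
python3 - <<'E'
from h import *
move([.502,-.2465,.0445],-.1275)
E
```

```text
shift [0.04  0.021 2.757] turn [-0.007  0.008  0.016] at [ 0.5002 -0.2453  0.1824] w 0.0327 t 18.52
```

Call:
carry_out:
  series: [-1,0.04,0,0.8,0,0,0,-1,0.04,0,1.6,0,0,0,-1,0.04,0,2.2,0,0,0,-1,0.04,0,2.55,0,0,0,-1,0.04,0,2.65,0,0,0,-1,0.04,0,2.7,0,0,0,-1,0.04,0,2.7,0,0,0]

```text
clock: 19.4
position: [0.5032, -0.2473, 0.0491]
ee_rot: [0.998, -0.064, 0.001, 0.001]
contact_force: [0.9, 0.4, -1.7]
width: 0.0325
grip_force: 20.0
```

Call:
carry_out:
  series: [-1,0,0,0.05,0,0,0,-1,0,0,0.08,0,0,0,-1,0,0,0.08,0,0,0]

```text
clock: 19.77
position: [0.5026, -0.247, 0.0445]
ee_rot: [0.998, -0.064, 0.0, 0.0]
contact_force: [-0.4, -0.1, 3.3]
width: 0.0324
grip_force: 20.0
```

Call:
carry_out:
  series: [0.1,0,0,0,0,0,0,0.3,0,0,0,0,0,0,0.3,0,0,0,0,0,0,0.3,0,0,-0.3,0,0,0,0.3,0,0,-1,0,0,0,0.3,0,0,-1.8,0,0,0,0.3,0,0,-2.6,0,0,0,0.3,0,0,-3.4,0,0,0,0.3,0,0,-4,0,0,0,0.3,0,0,-4,0,0,0]

```text
clock: 21.02
position: [0.5041, -0.2479, 0.2481]
ee_rot: [0.998, -0.064, 0.003, 0.002]
contact_force: [0.3, -0.8, -0.2]
width: 0.061
grip_force: 0.0
```

```bash
python3 - <<'E'
from h import *
move([.55,.05,.25],-.1275)
E
```

```text
shift [ 0.153 -6.027 -0.059] turn [ 0.036 -0.069 -0.   ] at [ 0.5041 -0.2479  0.2481] w 0.061 t 21.02
```

Call:
carry_out:
  series: [0.3,0,-0.6,0,0,0,0,0.3,0,-1.5,0,0,0,0,0.3,0.1,-2.4,0,0,0,0,0.3,0.1,-3.3,0,0,0,0,0.3,0.1,-4.2,0,0,0,0,0.3,0.15,-5.1,0,0,0,0,0.3,0.15,-5.7,0,0,0,0,0.3,0.15,-6,0,0,0,0,0.3,0.15,-6,0,0,0,0,0.3,0.15,-6,0,0,0,0]

```text
clock: 22.28
position: [0.5477, 0.0489, 0.2435]
ee_rot: [0.998, -0.064, -0.0, 0.0]
contact_force: [0.7, 0.5, -0.1]
width: 0.061
grip_force: 0.0
```

```bash
cat > fit.py <<'E'
from h import *
import sys
p=wrist(); save(p,sys.argv[1]); W=cloud(p); hsv=cv2.cvtColor(p["frame"],cv2.COLOR_RGB2HSV)
X,Y,Z=np.moveaxis(W,-1,0); h,s,v=np.moveaxis(hsv,-1,0)
near=lambda x,y,r:np.hypot(X-x,Y-y)<r
def rep(n,m):
    if m.sum()<20: print(n,"none"); return
    q=(W[m][:,:2]*1000).astype(np.float32); c,r=cv2.minEnclosingCircle(q); print(n,len(q),np.round(c,1),round(r,1),"z",np.round(np.median(W[m][:,2])*1000,1),"rect",np.round(np.hstack(cv2.minAreaRect(q)),1))
rep("pin",near(.529,.038,.03)&(Z>.053)&(Z<.06))
rep("block",near(.529,.038,.035)&(Z>.036)&(Z<.044))
rep("cup",near(.471,.223,.03)&(Z>.041)&(Z<.05))
low=(abs(Z-.003)<.006)&(v>60)
rep("yellow",low&near(.545,.096,.05)&(h>15)&(h<40)&(s>120))
rep("teal",low&near(.47,.045,.05)&(h>80)&(h<100)&(s>100))
rep("white",low&near(.53,-.023,.045)&(s<60)&(v>120))
E
python3 fit.py w2
```

```text
pin 484 [528.5  38.1] 13.5 z 56.0 rect [528.9  37.8  26.2  24.9  38.4]
block 1240 [529.2  37.7] 31.7 z 40.0 rect [528.9  37.6  45.4  45.8  82.4]
cup 239 [470.7 222.5] 21.7 z 44.5 rect [478.3 217.4  43.3  23.5  55.9]
yellow 2173 [544.7  96.2] 31.9 z 2.9 rect [545.1  96.3  62.5  62.3  19. ]
teal 1658 [469.1  45.3] 30.7 z 2.9 rect [466.2  45.4  58.1  55.2  83. ]
white 2093 [530.3 -23.4] 31.3 z 2.9 rect [530.2 -23.5  61.1  60.8  40.1]
```

View pics/w2.png

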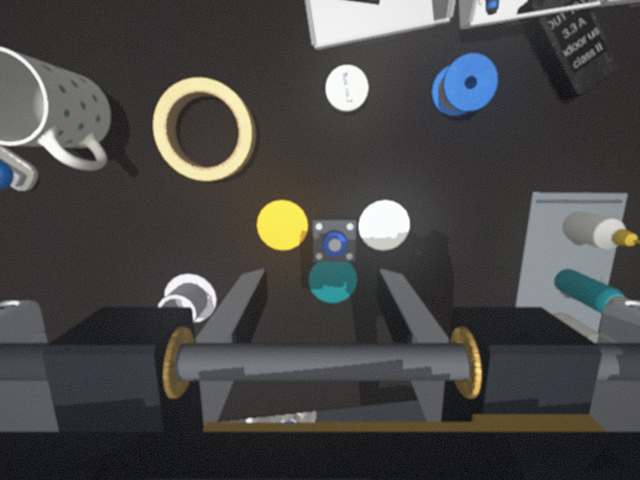

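Pads cleared: yellow (282,225), white (385,225), teal (333,280). The pin is home at (335,243), and the dropper and teal bottle stand on the mat at right. Now the pin.

```bash
python3 - <<'E'
from h import *
move([.5288,.0378,.0675],-.1275)
E
```

```text
shift [-0.348  0.264  3.524] turn [ 0.004  0.004 -0.015] at [0.5478 0.0487 0.2437] w 0.0614 t 22.32
```

Call:
carry_out:
  series: [0.1,-0.34,0.26,0.5,0,0,0,0.1,-0.34,0.26,1.3,0,0,0,0.1,-0.34,0.26,2.1,0,0,0,0.1,-0.34,0.26,2.6,0,0,0,0.1,-0.34,0.26,2.9,0,0,0,0.1,-0.34,0.26,2.9,0,0,0,0.1,-0.34,0.26,2.9,0,0,0]

```text
clock: 23.2
position: [0.5306, 0.0388, 0.1002]
ee_rot: [0.998, -0.064, 0.001, 0.0]
contact_force: [1.1, -0.6, -1.0]
width: 0.0519
grip_force: 0.0
```

```bash
python3 - <<'E'
from h import *
move([.5288,.0378,.0675],-.1275)
E
```

```text
shift [-0.034  0.024  0.654] turn [-0.001 -0.023 -0.005] at [0.5306 0.0388 0.1002] w 0.0519 t 23.2
```

Call:
carry_out:
  series: [0.1,-0.03,0.02,0.3,0,0,0,0.1,-0.03,0.02,0.6,0,0,0,0.1,-0.03,0.02,0.65,0,0,0,0.1,-0.03,0.02,0.65,0,0,0,0.1,-0.03,0.02,0.65,0,0,0]

```text
clock: 23.82
position: [0.5282, 0.0383, 0.0668]
ee_rot: [0.998, -0.064, 0.0, 0.0]
contact_force: [-0.0, 0.2, -0.2]
width: 0.0516
grip_force: 0.0
```

```bash
python3 - <<'E'
from h import *
move([.5288,.0378,.0675],-.1275)
E
```

```text
shift [ 0.013  0.009 -0.015] turn [-0.    -0.007 -0.001] at [0.5282 0.0383 0.0668] w 0.0516 t 23.82
```

Call:
carry_out:
  series: [-1,0.01,0.01,0,0,0,0,-1,0.01,0.01,0,0,0,0,-1,0.01,0.01,0,0,0,0,-1,0.01,0.01,0,0,0,0,-1,0.01,0.01,0,0,0,0,-1,0.01,0.01,-0.1,0,0,0,-1,0.01,0.01,-0.4,0,0,0,-1,0.01,0.01,-0.8,0,0,0,-1,0.01,0.01,-1.2,0,0,0,-1,0.01,0.01,-1.4,0,0,0]

```text
clock: 25.08
position: [0.5291, 0.0377, 0.1386]
ee_rot: [0.998, -0.064, 0.001, 0.0]
contact_force: [-1.0, -0.8, 0.0]
width: 0.0254
grip_force: 20.0
```

```bash
python3 - <<'E'
from h import *
move([.4705,.2228,.137],-.1275)
E
```

```text
shift [-1.634 -3.522  0.028] turn [-0.001 -0.025 -0.   ] at [0.5291 0.0377 0.1386] w 0.0254 t 25.07
```

Call:
carry_out:
  series: [-1,-0.2,-0.5,0,0,0,0,-1,-0.6,-1.2,0,0,0,0,-1,-0.95,-2,0,0,0,0,-1,-1.3,-2.8,0,0,0,0,-1,-1.55,-3.3,0,0,0,0,-1,-1.63,-3.52,0,0,0,0,-1,-1.63,-3.52,0,0,0,0,-1,-1.63,-3.52,0,0,0,0]

```text
clock: 26.08
position: [0.4702, 0.2218, 0.1365]
ee_rot: [0.998, -0.064, 0.0, 0.0]
contact_force: [-0.1, 0.3, -0.5]
width: 0.0255
grip_force: 20.0
```

```bash
python3 - <<'E'
from h import *
p=wrist(); save(p,"w3")
move([.4705,.2228,.074],-.1275)
E
```

```text
shift [ 0.002 -0.023  1.249] turn [ 0.004 -0.    -0.014] at [0.4702 0.2217 0.1364] w 0.0252 t 26.12
```

View pics/w3.png

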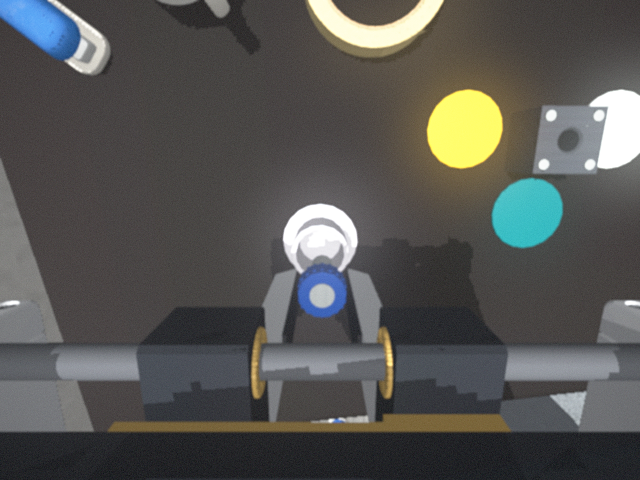

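Pin held upright (322,290) directly over the cup (320,245), and the block is empty. Lowering it.

Call:
carry_out:
  series: [-1,0,-0.02,0.4,0,0,0,-1,0,-0.02,0.8,0,0,0,-1,0,-0.02,1.15,0,0,0,-1,0,-0.02,1.25,0,0,0,-1,0,-0.02,1.25,0,0,0,-1,0,-0.02,1.25,0,0,0]

```text
clock: 26.88
position: [0.4707, 0.2239, 0.0747]
ee_rot: [0.998, -0.064, 0.001, -0.0]
contact_force: [0.0, -0.4, -1.6]
width: 0.0252
grip_force: 20.0
```

Call:
carry_out:
  series: [-0.3,0,0,0,0,0,0,0.2,0,0,0,0,0,0,0.2,0,0,0,0,0,0,0.2,0,0,0,0,0,0,0.2,0,0,-0.5,0,0,0,0.2,0,0,-1.3,0,0,0,0.2,0,0,-2.2,0,0,0,0.2,0,0,-3.1,0,0,0,0.2,0,0,-3.5,0,0,0,0.2,0,0,-3.5,0,0,0]

```text
clock: 28.12
position: [0.4712, 0.2241, 0.2511]
ee_rot: [0.998, -0.064, 0.002, -0.001]
contact_force: [0.3, 1.1, -0.3]
width: 0.0563
grip_force: 0.0
```

```bash
python3 - <<'E'
from h import *
p=wrist(); save(p,"w4")
move([.50,-.1,.25],-.1275)
E
```

```text
shift [ 1.418  6.346 -0.018] turn [-0.004 -0.009 -0.001] at [0.4701 0.2238 0.2492] w 0.0567 t 28.18
```

View pics/w4.png

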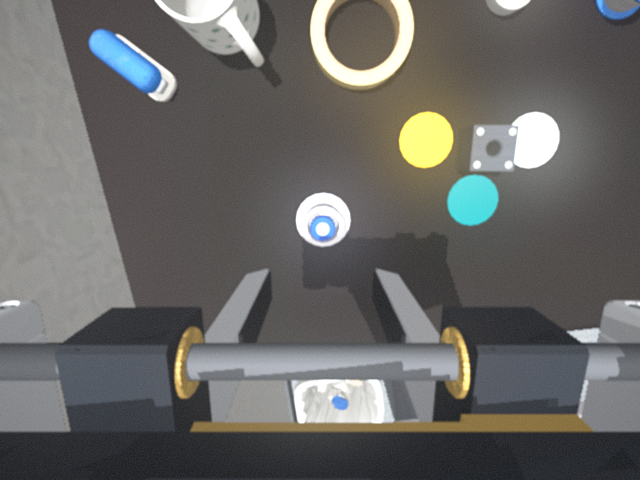

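The pin stands in the cup (323,228). Now fetching the dropper from the mat.

Call:
carry_out:
  series: [0.3,0.1,0.6,0,0,0,0,0.3,0.3,1.5,0,0,0,0,0.3,0.5,2.5,0,0,0,0,0.3,0.7,3.5,0,0,0,0,0.3,0.9,4.5,0,0,0,0,0.3,1.1,5.5,0,0,0,0,0.3,1.3,6.5,0,0,0,0,0.3,1.5,7.5,0,0,0,0,0.3,1.7,8.3,0,0,0,0,0.3,1.8,8.8,0,0,0,0]

```text
clock: 29.42
position: [0.502, -0.2257, 0.2463]
ee_rot: [0.998, -0.065, -0.002, -0.001]
contact_force: [0.5, 0.5, -0.5]
width: 0.0612
grip_force: 0.0
```

```bash
python3 - <<'E'
from h import *
move([.5026,-.247,.0445],-.1275)
E
```

```text
shift [0.083 0.428 4.034] turn [-0.017  0.037 -0.021] at [ 0.502  -0.2257  0.2463] w 0.0612 t 29.43
```

Call:
carry_out:
  series: [0.3,0.06,0.41,0,0,0,0,0.3,0.06,0.41,0.6,0,0,0,0.3,0.06,0.41,1.5,0,0,0,0.3,0.06,0.41,2.4,0,0,0,0.3,0.06,0.41,3.2,0,0,0,0.3,0.06,0.41,3.8,0,0,0,0.3,0.06,0.41,4,0,0,0,0.3,0.06,0.41,4,0,0,0,0.3,0.06,0.41,4,0,0,0]

```text
clock: 30.55
position: [0.5046, -0.2455, 0.0504]
ee_rot: [0.998, -0.064, 0.001, 0.001]
contact_force: [-0.3, -0.1, 1.2]
width: 0.0612
grip_force: 0.0
```

```bash
python3 - <<'E'
from h import *
move([.5026,-.247,.0445],-.1275)
E
```

```text
shift [-0.037  0.034  0.117] turn [ 0.012 -0.023  0.001] at [ 0.5046 -0.2455  0.0504] w 0.0612 t 30.55
```

Call:
carry_out:
  series: [0.3,-0.03,0.03,0.1,0,0,0,0.3,-0.03,0.03,0.1,0,0,0,-1,-0.03,0.03,0.1,0,0,0,-1,-0.03,0.03,0.1,0,0,0,-1,-0.03,0.03,0.1,0,0,0,-1,-0.03,0.03,0.1,0,0,0,-1,-0.03,0.03,0.1,0,0,0]

```text
clock: 31.42
position: [0.5019, -0.2462, 0.044]
ee_rot: [0.998, -0.064, 0.0, 0.0]
contact_force: [0.3, 0.7, 0.9]
width: 0.0323
grip_force: 20.0
```

Call:
carry_out:
  series: [-1,0,0,-0.1,0,0,0,-1,0,0,-0.6,0,0,0,-1,0,0,-1.4,0,0,0,-1,0,0,-2.2,0,0,0,-1,0,0,-2.8,0,0,0,-1,0,0,-2.8,0,0,0]

```text
clock: 32.17
position: [0.5037, -0.2474, 0.1871]
ee_rot: [0.998, -0.064, 0.003, 0.002]
contact_force: [0.6, 0.7, -1.6]
width: 0.0327
grip_force: 20.0
```

```bash
python3 - <<'E'
from h import *
move([.545,.0963,.18],1.4433)
E
```

```text
shift [-0.057 -6.924  0.12 ] turn [  0.07   -0.023 -15.001] at [ 0.5037 -0.2474  0.1871] w 0.0327 t 32.17
```

Call:
carry_out:
  series: [-1,0,-0.5,0,0,0,-1.5,-1,0,-1.2,0,0,0,-3,-1,0,-2,0,0,0,-4.6,-1,0,-2.8,0,0,0,-6.2,-1,0,-3.6,0,0,0,-7.8,-1,0,-4.4,0,0,0,-9.4,-1,0,-5.2,0,0,0,-11,-1,0,-6,0,0,0,-12.6,-1,-0.05,-6.6,0,0,0,-14.2,-1,-0.05,-6.92,0,0,0,-15]

```text
clock: 33.42
position: [0.5419, 0.099, 0.1815]
ee_rot: [0.749, 0.662, -0.001, -0.001]
contact_force: [-0.5, 0.1, -0.2]
width: 0.0323
grip_force: 20.0
```

Call:
carry_out:
  series: [-1,0,0,0,0,0,0,-1,0,0,0,0,0,0,-1,0,0,0,0,0,0,-1,0,0,0,0,0,0]

```text
clock: 33.92
position: [0.5435, 0.0966, 0.1839]
ee_rot: [0.751, 0.66, -0.0, -0.0]
contact_force: [-0.2, -0.0, -1.1]
width: 0.0325
grip_force: 20.0
```

```bash
python3 - <<'E'
from h import *
move([.545,.0963,.0445],1.4433)
E
```

```text
shift [-2.000e-03  3.200e-02  2.787e+00] turn [-0.001  0.001 -0.015] at [0.5435 0.0966 0.1839] w 0.0325 t 33.92
```

Call:
carry_out:
  series: [-1,0,0.03,0.8,0,0,0,-1,0,0.03,1.6,0,0,0,-1,0,0.03,2.3,0,0,0,-1,0,0.03,2.65,0,0,0,-1,0,0.03,2.75,0,0,0,-1,0,0.03,2.78,0,0,0,-1,0,0.03,2.78,0,0,0,-1,0,0.03,2.78,0,0,0]

```text
clock: 34.92
position: [0.5459, 0.0972, 0.0461]
ee_rot: [0.751, 0.661, 0.001, 0.001]
contact_force: [-0.6, 0.1, -1.1]
width: 0.0326
grip_force: 20.0
```

Call:
carry_out:
  series: [-1,0,0,0.04,0,0,0,-1,0,0,0.04,0,0,0,-0.1,0,0,0.04,0,0,0,0.2,0,0,0.04,0,0,0,0.2,0,0,0.04,0,0,0,0.2,0,0,-0.4,0,0,0,0.2,0,0,-1.2,0,0,0,0.2,0,0,-2.1,0,0,0,0.2,0,0,-3,0,0,0,0.2,0,0,-3.5,0,0,0]

```text
clock: 36.17
position: [0.5461, 0.0972, 0.2228]
ee_rot: [0.751, 0.661, 0.002, 0.001]
contact_force: [-0.5, 0.6, -0.0]
width: 0.0565
grip_force: 0.0
```

```bash
python3 - <<'E'
from h import *
move([.4356,-.2374,.22],-.1275)
E
```

```text
shift [-6.918 -1.34   0.047] turn [ 0.026 -0.034 14.999] at [0.5461 0.0972 0.2228] w 0.0565 t 36.17
```

Call:
carry_out:
  series: [0.2,-0.5,-0.1,0,0,0,1.5,0.2,-1.2,-0.25,0,0,0,3,0.2,-2,-0.4,0,0,0,4.6,0.2,-2.8,-0.55,0,0,0,6.2,0.2,-3.6,-0.7,0,0,0,7.8,0.2,-4.4,-0.85,0,0,0,9.4,0.2,-5.2,-1,0,0,0,11,0.2,-6,-1.15,0,0,0,12.6,0.2,-6.6,-1.28,0,0,0,14.2,0.2,-6.92,-1.34,0,0,0,15]

```text
clock: 37.42
position: [0.4337, -0.239, 0.2197]
ee_rot: [0.998, -0.066, -0.0, -0.0]
contact_force: [0.1, 1.1, -1.2]
width: 0.0565
grip_force: 0.0
```

Call:
carry_out:
  series: [0.2,0,0,0,0,0,0,0.2,0,0,0,0,0,0,0.2,0,0,0,0,0,0]

```text
clock: 37.8
position: [0.4347, -0.2367, 0.2199]
ee_rot: [0.998, -0.063, -0.0, -0.0]
contact_force: [-0.0, 0.0, 0.3]
width: 0.0563
grip_force: 0.0
```

```bash
python3 - <<'E'
from h import *
p=wrist(); save(p,"w5")
W=cloud(p);X,Y,Z=np.moveaxis(W,-1,0)
m=(np.hypot(X-.436,Y+.238)<.03)&(Z>.1)&(Z<.115); q=(W[m][:,:2]*1000).astype(np.float32); print(cv2.minEnclosingCircle(q),m.sum())
move([.4362,-.2377,.0985],-.1275)
E
```

```text
((435.1524658203125, -237.32261657714844), 10.086936950683594) 518
shift [0.033 0.015 2.428] turn [-0.002  0.     0.015] at [ 0.4347 -0.2368  0.2199] w 0.0562 t 37.85
```

View pics/w5.png

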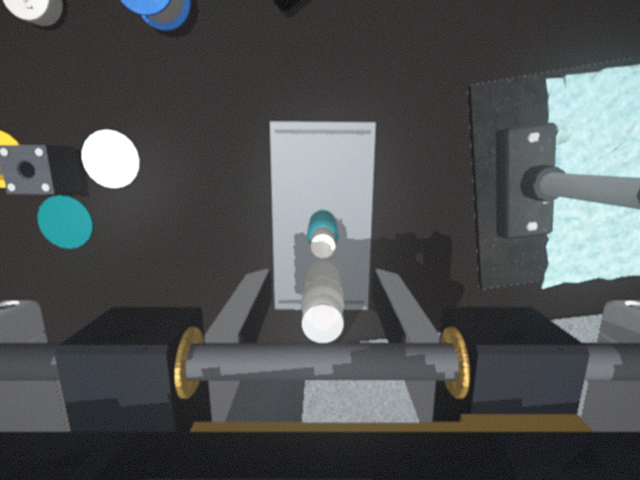

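Teal (322,243) and pump (322,322) are still upright and centred on the grip line. Picking teal.

Call:
carry_out:
  series: [0.2,0.01,0.01,0.7,0,0,0,0.2,0.01,0.01,1.5,0,0,0,0.2,0.01,0.01,2.2,0,0,0,0.2,0.01,0.01,2.42,0,0,0,0.2,0.01,0.01,2.42,0,0,0,0.2,0.01,0.01,2.42,0,0,0,-1,0.01,0.01,2.42,0,0,0,-1,0.01,0.01,2.42,0,0,0,-1,0.01,0.01,2.42,0,0,0,-1,0.01,0.01,2.42,0,0,0]

```text
clock: 39.1
position: [0.4349, -0.2381, 0.0991]
ee_rot: [0.998, -0.064, 0.0, -0.0]
contact_force: [-0.2, 1.1, 0.3]
width: 0.0214
grip_force: 18.4
```

Call:
carry_out:
  series: [-1,0,0,0,0,0,0,-1,0,0,0,0,0,0,-1,0,0,-0.1,0,0,0,-1,0,0,-0.6,0,0,0,-1,0,0,-1.3,0,0,0,-1,0,0,-1.8,0,0,0,-1,0,0,-1.8,0,0,0,-1,0,0,-1.8,0,0,0]

```text
clock: 40.1
position: [0.4342, -0.2376, 0.1878]
ee_rot: [0.998, -0.064, -0.001, -0.001]
contact_force: [-0.1, 0.4, -0.4]
width: 0.0209
grip_force: 18.2
```

```bash
python3 - <<'E'
from h import *
move([.469,.0453,.188],-.1275)
E
```

```text
shift [-3.000e-02 -5.701e+00  2.000e-03] turn [-0.009  0.015 -0.002] at [ 0.4342 -0.2376  0.1878] w 0.0209 t 40.1
```

Call:
carry_out:
  series: [-1,0,-0.5,0,0,0,0,-1,0,-1.3,0,0,0,0,-1,0,-2.2,0,0,0,0,-1,0,-3.1,0,0,0,0,-1,0,-4,0,0,0,0,-1,0,-4.9,0,0,0,0,-1,-0.03,-5.5,0,0,0,0,-1,-0.03,-5.7,0,0,0,0,-1,-0.03,-5.7,0,0,0,0,-1,-0.03,-5.7,0,0,0,0]

```text
clock: 41.35
position: [0.4695, 0.0438, 0.1885]
ee_rot: [0.998, -0.064, -0.0, 0.0]
contact_force: [0.1, -0.2, -1.0]
width: 0.0209
grip_force: 18.2
```

```bash
python3 - <<'E'
from h import *
move([.469,.0453,.0992],-.1275)
E
```

```text
shift [-0.012 -0.03   1.786] turn [ 0.006  0.008 -0.012] at [0.4695 0.0438 0.1885] w 0.0209 t 41.35
```

Call:
carry_out:
  series: [-1,0,-0.02,0.7,0,0,0,-1,0,-0.02,1.3,0,0,0,-1,0,-0.02,1.65,0,0,0,-1,0,-0.02,1.79,0,0,0,-1,0,-0.02,1.79,0,0,0,-1,0,-0.02,1.79,0,0,0]

```text
clock: 42.1
position: [0.4704, 0.0452, 0.1]
ee_rot: [0.998, -0.064, 0.001, 0.0]
contact_force: [0.1, 0.2, -1.1]
width: 0.0207
grip_force: 18.2
```

Call:
carry_out:
  series: [-0.2,0,0,0,0,0,0,0,0,0,0,0,0,0,0,0,0,0,0,0,0,0,0,0,-0.3,0,0,0,0,0,0,-1.2,0,0,0,0,0,0,-2.1,0,0,0,0,0,0,-2.5,0,0,0,0,0,0,-2.5,0,0,0]

```text
clock: 43.1
position: [0.4715, 0.0457, 0.2275]
ee_rot: [0.998, -0.064, 0.003, 0.0]
contact_force: [1.1, 0.3, -1.4]
width: 0.0469
grip_force: 0.0
```

```bash
python3 - <<'E'
from h import *
move([.373,-.230,.0665],-.1275)
E
```

```text
shift [-1.274  5.72   3.211] turn [-0.003 -0.059  0.   ] at [0.4715 0.0457 0.2275] w 0.0469 t 43.1
```

Call:
carry_out:
  series: [0.6,-0.1,0.5,0,0,0,0,0.6,-0.3,1.3,0,0,0,0,0.6,-0.5,2.2,0,0,0,0,0.6,-0.7,3.1,0,0,0,0,0.6,-0.9,4,0,0,0,0,0.6,-1.1,4.9,0,0,0,0,0.6,-1.25,5.5,0,0,0,0,0.6,-1.27,5.71,0,0,0,0,0.6,-1.27,5.71,0,0,0,0,0.6,-1.27,5.71,0,0,0,0]

```text
clock: 44.35
position: [0.3707, -0.2282, 0.2241]
ee_rot: [0.998, -0.063, -0.0, -0.0]
contact_force: [-0.1, -0.3, 0.7]
width: 0.075
grip_force: 0.0
```

```bash
python3 - <<'E'
from h import *
move([.373,-.230,.0665],-.1275)
E
```

```text
shift [0.052 0.033 3.152] turn [-0.009  0.005  0.011] at [ 0.3707 -0.2282  0.2241] w 0.075 t 44.35
```

Call:
carry_out:
  series: [0.6,0.05,0.03,0.6,0,0,0,0.6,0.05,0.03,1.5,0,0,0,0.6,0.05,0.03,2.3,0,0,0,0.6,0.05,0.03,2.9,0,0,0,0.6,0.05,0.03,3.14,0,0,0,0.6,0.05,0.03,3.14,0,0,0,-1,0.05,0.03,3.14,0,0,0,-1,0.05,0.03,3.14,0,0,0,-1,0.05,0.03,3.14,0,0,0,-1,0.05,0.03,3.14,0,0,0]

```text
clock: 45.6
position: [0.3729, -0.2312, 0.0678]
ee_rot: [0.998, -0.064, 0.0, 0.0]
contact_force: [-0.7, -0.2, -0.2]
width: 0.0393
grip_force: 20.4
```

Call:
carry_out:
  series: [-1,0,0,0,0,0,0,-1,0,0,0,0,0,0,-1,0,0,-0.1,0,0,0,-1,0,0,-0.6,0,0,0,-1,0,0,-1.3,0,0,0,-1,0,0,-1.8,0,0,0,-1,0,0,-1.8,0,0,0,-1,0,0,-1.8,0,0,0]

```text
clock: 46.6
position: [0.372, -0.2305, 0.1563]
ee_rot: [0.998, -0.064, -0.001, -0.001]
contact_force: [-0.5, 0.3, -1.2]
width: 0.0392
grip_force: 20.0
```

```bash
python3 - <<'E'
from h import *
move([.5302,-.0235,.157],-.1275)
E
```

```text
shift [ 2.611 -4.51  -0.014] turn [-0.011  0.017 -0.002] at [ 0.372  -0.2305  0.1563] w 0.0392 t 46.6
```

Call:
carry_out:
  series: [-1,0.2,-0.3,0,0,0,-1.5,-1,0.4,-0.7,0,0,0,-3,-1,0.7,-1.2,0,0,0,-4.6,-1,1,-1.7,0,0,0,-6.2,-1,1.3,-2.3,0,0,0,-7.8,-1,1.6,-2.8,0,0,0,-9.4,-1,1.9,-3.3,0,0,0,-11,-1,2.2,-3.8,0,0,0,-12.6,-1,2.5,-4.3,0,0,0,-14.2,-1,2.61,-4.5,0,0,0,-15]

```text
clock: 47.85
position: [0.5302, -0.0231, 0.1551]
ee_rot: [0.749, 0.662, -0.001, -0.002]
contact_force: [0.1, 0.3, -0.3]
width: 0.0385
grip_force: 20.0
```

Call:
carry_out:
  series: [-1,0,0,0,0,0,0,-1,0,0,0,0,0,0,-1,0,0,0,0,0,0,-1,0,0,0,0,0,0]

```text
clock: 48.35
position: [0.5306, -0.025, 0.1574]
ee_rot: [0.751, 0.66, -0.0, -0.0]
contact_force: [-0.6, 0.4, -0.8]
width: 0.039
grip_force: 20.0
```

```bash
python3 - <<'E'
from h import *
move([.5302,-.0235,.0675],1.4433)
E
```

```text
shift [ 0.029 -0.011  1.798] turn [-0.001  0.    -0.012] at [ 0.5306 -0.025   0.1574] w 0.039 t 48.35
```

Call:
carry_out:
  series: [-1,0.02,0,0.7,0,0,0,-1,0.02,0,1.3,0,0,0,-1,0.02,0,1.65,0,0,0,-1,0.02,0,1.77,0,0,0,-1,0.02,0,1.79,0,0,0,-1,0.02,0,1.79,0,0,0,-1,0.02,0,1.79,0,0,0]

```text
clock: 49.22
position: [0.5317, -0.0237, 0.0689]
ee_rot: [0.751, 0.661, 0.001, 0.001]
contact_force: [-0.2, -0.5, -1.2]
width: 0.039
grip_force: 20.0
```

Call:
carry_out:
  series: [0.1,0,0,0,0,0,0,0.4,0,0,0,0,0,0,0.4,0,0,0,0,0,0,0.4,0,0,-0.4,0,0,0,0.4,0,0,-1.2,0,0,0,0.4,0,0,-2.1,0,0,0,0.4,0,0,-3,0,0,0,0.4,0,0,-3.9,0,0,0,0.4,0,0,-4.5,0,0,0,0.4,0,0,-4.5,0,0,0]

```text
clock: 50.48
position: [0.5326, -0.0239, 0.296]
ee_rot: [0.751, 0.661, 0.002, 0.003]
contact_force: [0.4, -0.3, -0.8]
width: 0.0657
grip_force: 0.0
```

```bash
python3 - <<'E'
from h import *
p=imaging.snapshot("side"); save(p,"s2"); W=cloud(p);X,Y,Z=np.moveaxis(W,-1,0)
q=wrist(); save(q,"w6"); V=cloud(q)
for nm,A in(("side",W),("wrist",V)):
  X,Y,Z=np.moveaxis(A,-1,0)
  for n,x,y,lo,hi in(("teal",.469,.0453,.1,.115),("drop",.545,.0963,.045,.057),("pump",.5302,-.0235,.117,.13),("pin",.4705,.2228,.05,.07)):
    m=(np.hypot(X-x,Y-y)<.03)&(Z>lo)&(Z<hi)
    if m.sum()>10: 
      c,r=cv2.minEnclosingCircle((A[m][:,:2]*1000).astype(np.float32)); print(nm,n,m.sum(),np.round(c,1),round(r,1),"off",np.round(np.array(c)-[x*1000,y*1000],1),np.round(A[m][:,2].max()*1000))
E
```

```text
side teal 144 [469.4  45.8] 10.9 off [0.4 0.5] 112.0
side drop 146 [544.5  98. ] 16.8 off [-0.5  1.7] 57.0
side pump 303 [529.9 -22.2] 17.8 off [-0.3  1.3] 127.0
side pin 268 [470.5 224.5] 14.1 off [-0.   1.7] 66.0
wrist teal 368 [469.8  45.8] 10.1 off [0.8 0.5] 111.0
wrist drop 325 [545.4  97.4] 16.4 off [0.4 1.1] 57.0
wrist pump 929 [530.9 -23.4] 17.2 off [0.7 0.1] 127.0
wrist pin 13 [468.8 210.8] 4.1 off [ -1.7 -12. ] 54.0
```

View pics/s2.png

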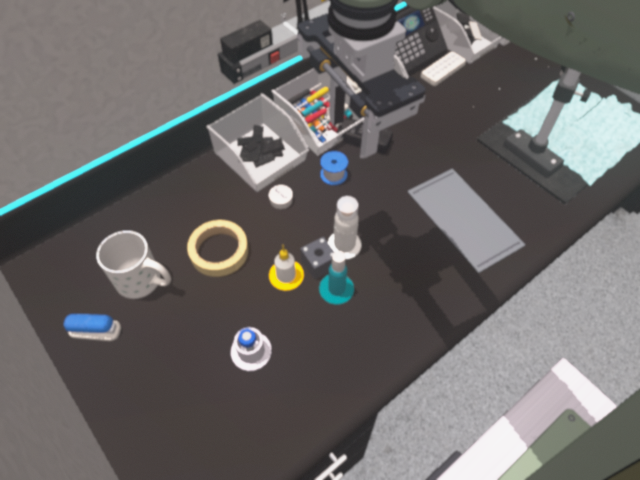

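View pics/w6.png

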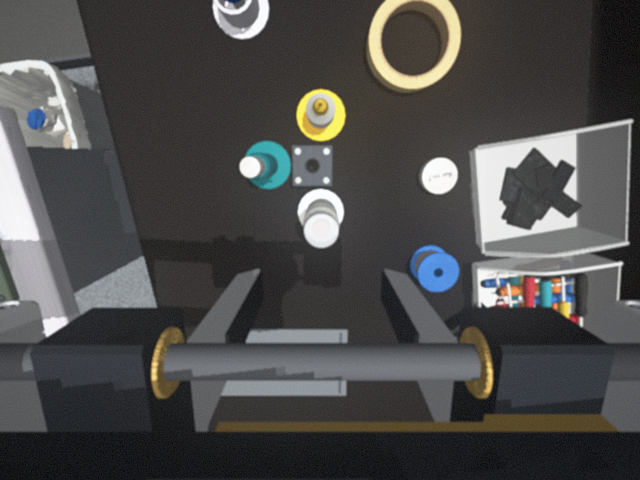

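All bottles stand on their own pads: pump (346,243), teal (337,288) and dropper (286,272) in the side view, each within about 2 mm of centre. The pin is in the cup (249,345), and the arm is clear.

```bash
python3 -c "
from h import *
print(hand_in())"
```

```text
the job is handed in; nothing more can be done
None
```

I've handed the job in: all three bottles stand upright on their own pads, within about 2 mm of centre. The pin is foot down in the cup, and the reel, tin and tape were never touched; the hand-in call returned no verdict.

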